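# Snap the bronze cover onto its rubber-mounted fixing base

### The job

Take the bronze cover off its wooden block, set it over the yellow rim of the fixing base with a brass clip arm at each end, and press it straight down until both clips have snapped under the rim and the cover stays down level by itself, then let go. The base stands on soft rubber: press by feel, and never with more than about 25 N. Leave the other things on the bench where they are.

Things in the scene. Friction and masses are not known exactly. Their poses are not given: they have to be found in the camera images.
- cover_grip (a point): Bronze cover, loose, 0.16 kg, level on a wooden block. On its plate (74 mm in x, 52 in y, 4 thick) stands a grip ridge 40 mm (x) by 14 mm (y), 30 mm high, to pinch across its 14 mm. This point: the ridge's centre, 15 mm below its top, 19 mm above the plate's underside. x along the ridge, z up; a half turn about z changes nothing. A clip arm hangs at each x end, a skirt along each y side
- clip_a (a joint): Brass rigid clip arm at the cover's +x end, 24 mm wide, reaching 18.5 mm below the underside; hook's catch face 6.5 mm below it; nose 27 mm from the middle, sloping out to 33 mm at the bottom as lead-in. Value: outward travel (m) against a weak spring: 0 at rest, 0.003 while the nose passes the rim, 0 again once snapped under it; 0.005 at most
- clip_b (a joint): the same for the clip arm at the cover's -x end
- rim (a point): Top centre of the fixing base's yellow rim, a plate 60 mm (x) by 40 mm (y), 4.5 mm thick, on a grey neck 42 by 32 mm. x along the long side, z up; a half turn changes nothing. The cover goes on with its x along this x. The hooks snap under when the cover's underside is within 2 mm of this top; it may be pressed flat on it. The snap takes 12 to 16 N; 20 N is surely enough
- fixing (a joint): How far the base's head (rim and neck) is pressed down on its rubber mount, m: 0 unloaded; it sinks some mm under the snap's load, so going to the measured rim height alone does not snap the clips. Must not pass 0.0064 (about 25 N); hard stop at 0.010. Snapped on and let go, it is back at 0 to 0.001
- pad (a joint): How far the black sprung seal pad (30 by 22 mm) on the rim is squashed, m: at 0 it stands 8 mm proud of the rim's top. It pushes the cover up against the hooks, so that a snapped cover rests with its underside about 1.5 to 2.5 mm above the rim's top, and an unsnapped one rises again
- foot: steel foot plate of the fixing base, 100 by 70 mm, screwed down; origin on its axis 4 mm below its top face and 46 mm below the unloaded rim's top; same axes as the rim
- block_a: wooden block 40 by 32 by 36 mm high, fixed, under the bronze cover; origin at the centre of its underside
- block_b: the same kind of block, fixed, under the zinc cap; origin at the centre of its underside
- cap_c (a point): round grey zinc cap, 60 mm across, 24 mm high, loose on block_b, not to be touched; point at its centre, 12 mm above its underside
- plaque: bronze plaque, blank, 70 by 260 by 10 mm, bystander; origin at the centre of its underside, long side along its y
- sticks: three solder sticks in a paper band, 30 by 300 by 8 mm, bystander; origin under the centre, long side along its y
- torch: hand torch with a blue handle and brass tube, 290 mm long, 40 mm high, bystander; origin under its middle, along its x
- flux: flux jar, 56 mm across, 70 mm high, bystander; origin at the centre of its underside
- rosette: round bronze rosette, 68 mm across, 13 mm high, bystander; origin at the centre of its underside
- brush: brush with a wooden handle, 200 mm long, bystander; origin under its middle, along its x
- cover: The same bronze cover; origin at the middle of the plate's underside, axes as cover_grip. Along each y side a fixed skirt, 36 mm long, reaches 13 mm below the underside; the skirts' inner faces are 43 mm apart, flaring to 49 mm at the bottom: they straddle the rim's 40 mm width
Mind the look-alikes: they are no part of the job. Of the things shaped like the cover, the bronze one is meant.

How it is judged:
By the outcome, as a careful person would: the job done as asked, in the order asked, and still so for the second after the job is handed in, with the robot touching nothing.
It also fails if it takes over 46 s, if anything falls off the work surface, if the arm or the gripper's body presses on something with over 40 N, if the wrist force passes 120 N, or if a joint passes its speed limit or range.

### The arm

A 6-joint arm with a two-finger parallel gripper is mounted at the origin on the work surface. World frame = base frame: x ahead of the robot, y to its left, z up, the work surface at z = 0. Lengths are in m, angles in degrees, forces in N, time in s.
With the tool pointing down it reaches from about 0.4 to 0.825 m from the base axis. Payload 7 kg.
Tool frame: the origin (TCP) lies at the very end of the fingers, on their centre line; the grasp point (between the pads) lies 19 mm behind it (ctrl.tcp_to_grasp is the distance from the TCP to the grasp point, in m); z points along the fingers, x is the direction in which the jaws open and shut, and the axes are right-handed (so a half turn about z gives the same grasp; the last joint's range is limited). The gripper opens to 88 mm and grips with 3 to 60 N. Pads are 19 mm wide; open, the fingers measure 130 mm over their backs; the gripper's body (78 mm by 193 mm) begins 47 mm behind the grasp point.
Start: joints at [-47.263, 20.546, 0.682, 0, -70.136, -16.507], TCP at [0.298, -0.605, 0.227] pointing down, gripper open.
Joint ranges: [-176.03, 176.03], [-82.01, 121.73], [-58.28, 71.71], [-173.87, 95.51], [-174.79, -0.11], [-173.66, 173.66]. Speed limits (degrees/s): [136.94, 136.94, 172.46, 180, 180, 180].

### API

Orientations are given as [roll, pitch, yaw] about the fixed x, y, z axes, in that order (R = Rz(yaw) Ry(pitch) Rx(roll)).
In Python, from plant import sensors, vision, ticket, ctrl gives the robot as it stands. The module is installed in compiled form; this text tells all that it offers.
- The arm moves only by the tool drive_tool, never from a script. Its argument "moves" is a list of rows, each a list of 6 numbers: the shift along the tool's x, y, z in units of 0.15 m (1.0 is 0.15 m), then the turn, a rotation vector about the tool's x, y, z in units of 60 degrees (1.0 is 60 degrees). In form: [[dx, dy, dz, rx, ry, rz], ...]. A call has 1 to 8 rows; each row is the pose to reach, as a shift and turn from the pose measured when the call began, along the tool's axes at that moment; what a row does not reach only later rows make up. A row lasts 1/10 s, in which the tool goes at most 50 mm and 8.59 degrees, less where a joint would pass 70% of its speed; a pose out of reach is approached as far as the arm can. A call with a number of a shift or a turn outside -1 to 1 is refused whole. A call with a gripper value outside its range is refused whole. "fingers" is the opening, from -1 (shut) to 1 (fully open), set as the call begins (left out, the last holds). The fingers move at their own pace and stop on an object; the grip force is fixed at half the most. Time passes only in rows, so rows that repeat a pose let the fingers close. It gives the time, the measured TCP pose, the force and the opening at its end, in the units of the state.
- sensors.get_obs(): the state, without advancing time (a new reading comes with each control period).
- vision.snapshot(name): name is "scene" or "top" or "wrist"; returns a dict with "pixels" (420x560x3 uint8, red, green, blue), "fx", "fy", "cx", "cy" (pixels), "R" (3x3) and "t" (3): a world point X has camera coordinates R X + t. Camera axes: x right, y down, z forward; pixel columns grow to the right and rows downward; lengths in m; the calibration is good to about 2 mm. The wrist camera is an equidistant fisheye: a pixel r from the principal point sees the ray r / f radians off the axis. A picture is of the moment at which its call begins. There is no depth.
- ticket.close_job(): hands the job in, once; it reports no verdict.
The state is a dict: "clock": time; "joint_pos": joint angles; "qvel": joint speeds; "tau": joint torques, N m; "tool_pos": TCP position; "orientation": TCP orientation; "force": force on the tool from outside, world axes, zero at the start; "moment": the same for the moment, N m; "opening": finger opening in m.
Only numpy, scipy, OpenCV 4.12 (cv2) and the standard library are available. Lean on these libraries where they do the work, as an engineer would, in place of code of your own. Each camera call takes 0.05 s, during which the arm holds its last target.

## Working session

There is one attempt and no reset: what is moved stays moved. The work goes in short steps, Python scripts to look and compute and a tool call to move; the robot and the scene stay as the last step left them, time stands still between calls to the robot, and variables do not carry over. Pictures are saved under pics/ and viewed, and the job is handed in when it is done.

Besides the shell and the picture viewer there is one more tool, called after "Emit:" by a JSON object that holds its "name" and its "arguments", one argument or row to a line. drive_tool: Moves the arm, as the interface text tells. Shifts and turns lie within -1 to 1; 1 stands for 0.15 m of shift or 60 degrees of turn. Its arguments: {"type":"object","properties":{"moves":{"type":"array"},"fingers":{"type":"number"}},"required":["moves"]}

```bash
mkdir -p pics; cat > h.py <<'E'
import numpy as np, cv2, pickle
from plant import sensors, vision, ticket, ctrl
def snap(name, fn):
    s=vision.snapshot(name); cv2.imwrite('pics/'+fn+'.png', cv2.cvtColor(s['pixels'],cv2.COLOR_RGB2BGR)); pickle.dump(s,open('pics/'+fn+'.pkl','wb')); return s
E
python3 - <<'E'
from h import *
for n in ('scene','top','wrist'):
    s=snap(n,n+'0'); print(n,s['fx'],s['cx'],s['cy'],s['R'],s['t'])
print(sensors.get_obs(), ctrl.tcp_to_grasp)
E
```

```text
scene 379.59249989734195 277.15949282040765 209.55594460316772 [[-0.86238532  0.50589703 -0.01896727]
 [ 0.30140912  0.48297851 -0.82212183]
 [-0.4067482  -0.71470271 -0.56899556]] [ 0.52252755 -0.12476029  1.35875539]
top 452.67555862488126 281.7120150288505 205.9738957908099 [[-0.00903394 -0.99979194  0.01828812]
 [-0.99770305  0.00778419 -0.06729064]
 [ 0.06713428 -0.01885401 -0.99756579]] [-0.02645838  0.57099499  1.20323063]
wrist 325.19226210127806 283.3540070056893 209.12801224943223 [[-0.4405524   0.89772593  0.00132123]
 [ 0.85461735  0.41894568  0.30677958]
 [ 0.27485046  0.13628162 -0.95177967]] [ 0.67460329 -0.03946247  0.39071818]
{'clock': 0.15, 'joint_pos': array([-4.72622324e+01,  2.05823718e+01,  6.45207646e-01, -1.44164829e-02,
       -7.01338543e+01, -1.65075026e+01]), 'qvel': array([-0.04600403, -0.03908554,  0.16655161,  0.11621981,  0.11858949,
        0.04041909]), 'tau': array([ 1.49622287e-03, -5.83273888e+01,  2.93295372e+01,  7.00110510e+00,
        8.92934971e-03, -1.09574066e-04]), 'tool_pos': array([ 0.29815857, -0.6051749 ,  0.22582977]), 'orientation': array([-1.79992814e+02, -7.19425705e-02,  1.16225353e+02]), 'force': array([ 0.67010788, -0.3211448 ,  0.32109638]), 'moment': array([ 0.04247875,  0.04193244, -0.02514955]), 'opening': 0.08744745707677258} 0.0188
```

View pics/scene0.png

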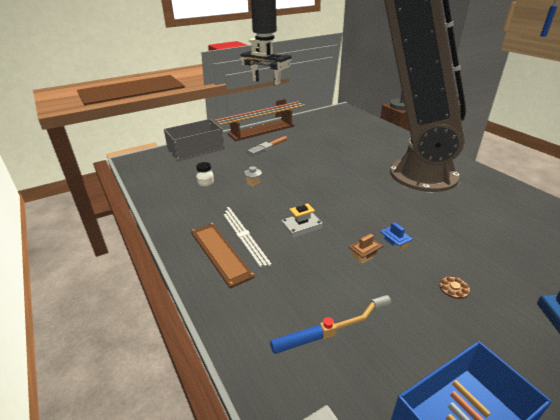

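View pics/top0.png

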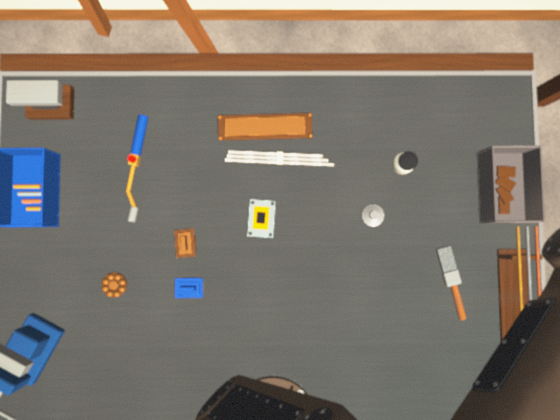

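View pics/wrist0.png

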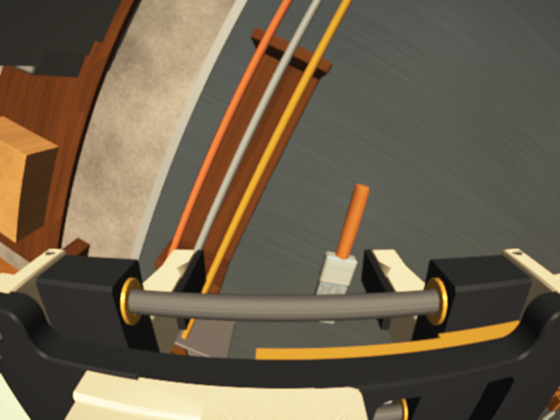

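The scene view shows the bronze cover at (366,247), the blue look-alike beside it at (397,234), and the fixing base at (302,216). In the top view the cover is at about (185,243), the base at (261,218) and the zinc cap at (373,215). Next I enlarge these areas.

```bash
python3 - <<'E'
import cv2,numpy as np
t=cv2.imread('pics/top0.png'); s=cv2.imread('pics/scene0.png')
a=cv2.resize(t[215:275,150:220],None,fx=5.6,fy=5.6,interpolation=cv2.INTER_CUBIC)[:300]
b=cv2.resize(t[190:250,226:296],None,fx=5.6,fy=5.6,interpolation=cv2.INTER_CUBIC)[:300]
c=cv2.resize(s[220:273,335:405],None,fx=5.6,fy=5.6,interpolation=cv2.INTER_CUBIC)[:296]
d=cv2.resize(s[190:243,268:338],None,fx=5.6,fy=5.6,interpolation=cv2.INTER_CUBIC)[:296]
cv2.imwrite('pics/z.png',np.vstack([np.hstack([a,b]),np.hstack([c,d])]))
E
```

```text
(no output)
```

View pics/z.png

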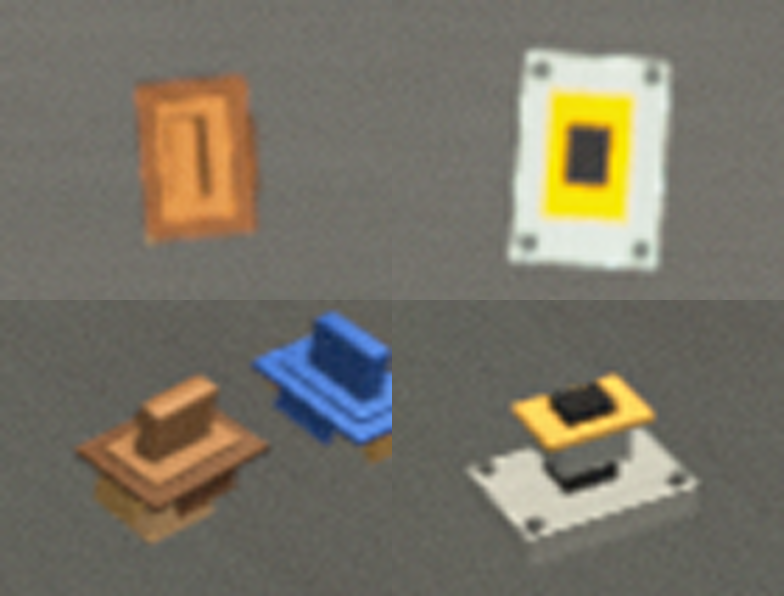

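```bash
cat >> h.py <<'E'
def ray(s,u,v):
    if s['R'][2,2]>-0.99 and s.get('fish'): pass
    d=np.array([(u-s['cx'])/s['fx'],(v-s['cy'])/s['fy'],1.]); return -s['R'].T@s['t'], s['R'].T@d
def fray(s,u,v):
    x,y=(u-s['cx'])/s['fx'],(v-s['cy'])/s['fy']; r=np.hypot(x,y); k=np.sin(r)/max(r,1e-9)
    return -s['R'].T@s['t'], s['R'].T@np.array([x*k,y*k,np.cos(r)])
def atz(cd,z):
    c,d=cd; return c+d*(z-c[2])/d[2]
def tri(cds):
    A=0;b=0
    for c,d in cds:
        d=d/np.linalg.norm(d);P=np.eye(3)-np.outer(d,d);A=A+P;b=b+P@c
    return np.linalg.solve(A,b)
E
cat > m.py <<'E'
from h import *
t=pickle.load(open('pics/top0.pkl','rb'));s=pickle.load(open('pics/scene0.pkl','rb'))
def mask(img,kind):
    p=img.astype(int);r,g,b=p[...,0],p[...,1],p[...,2]
    if kind=='yellow': return (r>180)&(g>120)&(b<110)&(r-b>110)
    if kind=='bronze': return (r-b>45)
    if kind=='white': return (r>150)&(abs(r-b)<40)
def rect(img,kind,box):
    m=mask(img,kind);x0,y0,x1,y1=box
    mm=np.zeros_like(m);mm[y0:y1,x0:x1]=m[y0:y1,x0:x1]
    c,_=cv2.findContours(mm.astype(np.uint8),cv2.RETR_EXTERNAL,cv2.CHAIN_APPROX_NONE)
    c=max(c,key=cv2.contourArea); return cv2.convexHull(c)[:,0],cv2.minAreaRect(c)
def rep(name,s,kind,box,z):
    h,_=rect(s['pixels'],kind,box)
    w=np.array([atz(ray(s,*p),z)[:2] for p in h],np.float32)
    r=cv2.minAreaRect(w);print(name,z,np.round(r[0],4),np.round(r[1],4),r[2])
for z in (.036,.04): rep('cover top',t,'bronze',(160,220,205,262),z)
for z in (.046,.050,.054):
    rep('rim top',t,'yellow',(240,195,285,245),z); rep('rim scene',s,'yellow',(280,195,325,225),z)
rep('foot',t,'white',(235,190,290,250),.008)
E
python3 m.py
```

```text
cover top 0.036 [0.4742 0.2253] [0.0752 0.0546] 5.2343902587890625
cover top 0.04 [0.4742 0.2245] [0.075  0.0544] 5.2344651222229
rim top 0.046 [0.5391 0.0251] [0.0379 0.0573] 85.91386413574219
rim scene 0.046 [0.5263 0.0074] [0.0426 0.0618] 85.35208129882812
rim top 0.05 [0.5389 0.0249] [0.0377 0.0571] 85.91386413574219
rim scene 0.05 [0.5296 0.0122] [0.0424 0.0614] 85.35200500488281
rim top 0.054 [0.5387 0.0248] [0.0376 0.0569] 85.91386413574219
rim scene 0.054 [0.5328 0.017 ] [0.0421 0.061 ] 85.35203552246094
foot 0.008 [0.5387 0.0244] [0.0729 0.1031] 85.37771606445312
```

```bash
cat >> h.py <<'E'
from scipy.spatial.transform import Rotation as Ro
def plan(pos,yaw):
    o=sensors.get_obs(); R=Ro.from_euler('xyz',o['orientation'],degrees=True)
    d=R.inv().apply(np.array(pos)-o['tool_pos'])
    rv=(R.inv()*Ro.from_euler('xyz',[180,0,yaw],degrees=True)).as_rotvec(degrees=True)
    print('t',round(o['clock'],2),'pos',np.round(o['tool_pos'],4),'rpy',np.round(o['orientation'],2),'F',np.round(o['force'],1),'open',round(o['opening'],4))
    print('units shift',np.round(d/.15,4),'turn',np.round(rv/60,4))
E
python3 - <<'E'
from h import *
w=pickle.load(open('pics/wrist0.pkl','rb')); c=-w['R'].T@w['t']; o=sensors.get_obs()
R=Ro.from_euler('xyz',o['orientation'],degrees=True); print(c,R.inv().apply(c-o['tool_pos']),R.inv().apply(w['R'][2]))
plan([.46,.13,.23],95.2)
E
```

```text
[ 0.22353434 -0.64232394  0.38309259] [-1.50896620e-04 -8.33786201e-02 -1.57252682e-01] [-3.99096537e-04  3.06900755e-01  9.51741439e-01]
t 0.15 pos [ 0.2982 -0.6052  0.2258] rpy [-1.7999e+02 -7.0000e-02  1.1623e+02] F [ 0.7 -0.3  0.3] open 0.0874
units shift [ 3.9199  3.1337 -0.0233] turn [-3.000e-04 -1.200e-03  3.504e-01]
```

Emit:
{"name": "drive_tool", "arguments": {
  "moves": [
    [1,0.8,0,0,0,0],
    [1,0.8,0,0,0,0],
    [1,0.8,0,0,0,0],
    [1,0.8,0,0,0,0]
  ],
  "fingers": 0.0
}}

```text
clock: 0.55
tool_pos: [0.3393, -0.4154, 0.2257]
orientation: [-180.0, -0.1, 116.2]
force: [1.3, 0.3, 0.2]
opening: 0.0611
```

Emit:
{"name": "drive_tool", "arguments": {
  "moves": [
    [1,0.8,0,0,0,0],
    [1,0.8,0,0,0,0],
    [1,0.8,0,0,0,0],
    [1,0.8,0,0,0,0]
  ]
}}

```text
clock: 0.95
tool_pos: [0.3805, -0.2258, 0.226]
orientation: [180.0, -0.1, 116.2]
force: [1.8, 0.4, 0.2]
opening: 0.0441
```

Emit:
{"name": "drive_tool", "arguments": {
  "moves": [
    [1,0.8,0,0,0,0.35],
    [1,0.8,0,0,0,0.35],
    [1,0.8,0,0,0,0.35],
    [1,0.8,0,0,0,0.35]
  ]
}}

```text
clock: 1.35
tool_pos: [0.4178, -0.0562, 0.2265]
orientation: [180.0, -0.1, 95.0]
force: [1.2, -0.3, -1.4]
opening: 0.044
```

```bash
python3 - <<'E'
from h import *
plan([.46,.12,.2],95.2)
E
```

```text
t 1.35 pos [ 0.4178 -0.0562  0.2265] rpy [ 1.7998e+02 -1.1000e-01  9.4960e+01] F [ 1.2 -0.3 -1.4] open 0.044
units shift [1.1454 0.382  0.1788] turn [ 0.0003 -0.0018 -0.0041]
```

Emit:
{"name": "drive_tool", "arguments": {
  "moves": [
    [1,0.38,0,0,0,0],
    [1,0.38,0,0,0,0],
    [1,0.38,0,0,0,0],
    [1,0.38,0,0,0,0],
    [1,0.38,0,0,0,0]
  ]
}}

```text
clock: 1.85
tool_pos: [0.4617, 0.0998, 0.2263]
orientation: [-180.0, -0.1, 95.1]
force: [0.2, -0.4, 0.4]
opening: 0.0441
```

```bash
python3 - <<'E'
from h import *
snap('wrist','w1')
plan([.474,.2245,.15],95.2)
E
```

```text
t 1.9 pos [0.4612 0.0986 0.2263] rpy [-1.7995e+02 -7.0000e-02  9.5050e+01] F [-0.3  0.4 -0.6] open 0.0435
units shift [0.8282 0.159  0.5095] turn [-0.0008 -0.0012 -0.0025]
```

View pics/w1.png

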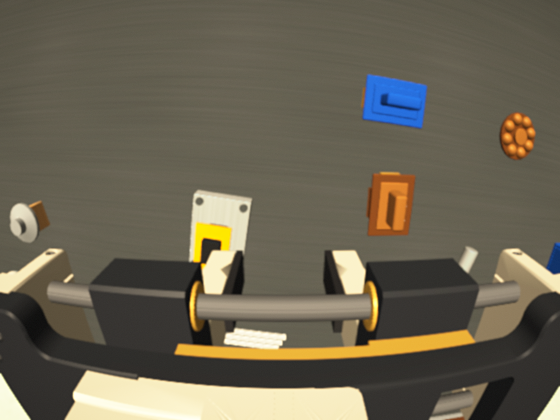

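The wrist view shows the cover at about (392,205), the blue look-alike at (395,100), the base at (215,235), half hidden by a finger, and the cap at (25,222). I'll measure the cover from this picture.

```bash
cat >> m.py <<'E'
print('---')
def frep(name,s,kind,box,zs):
    m=mask(s['pixels'],kind);x0,y0,x1,y1=box
    mm=np.zeros_like(m);mm[y0:y1,x0:x1]=m[y0:y1,x0:x1]
    c,_=cv2.findContours(mm.astype(np.uint8),cv2.RETR_EXTERNAL,cv2.CHAIN_APPROX_NONE)
    c=max(c,key=cv2.contourArea)[:,0]
    for z in zs:
        w=np.array([atz(fray(s,*p),z)[:2] for p in c],np.float32)
        r=cv2.minAreaRect(w);print(name,z,np.round(r[0],4),np.round(r[1],4),round(r[2],2))
E
python3 - <<'E'
from m import *
w=pickle.load(open('pics/w1.pkl','rb'))
frep('cover',w,'bronze',(355,165,425,245),(.036,.04,.045,.05,.055))
i=cv2.imread('pics/w1.png')[150:260,340:440]; cv2.imwrite('pics/w1z.png',cv2.resize(i,None,fx=5,fy=5,interpolation=cv2.INTER_CUBIC))
E
```

```text
cover top 0.036 [0.4742 0.2253] [0.0752 0.0546] 5.2343902587890625
cover top 0.04 [0.4742 0.2245] [0.075  0.0544] 5.2344651222229
rim top 0.046 [0.5391 0.0251] [0.0379 0.0573] 85.91386413574219
rim scene 0.046 [0.5263 0.0074] [0.0426 0.0618] 85.35208129882812
rim top 0.05 [0.5389 0.0249] [0.0377 0.0571] 85.91386413574219
rim scene 0.05 [0.5296 0.0122] [0.0424 0.0614] 85.35200500488281
rim top 0.054 [0.5387 0.0248] [0.0376 0.0569] 85.91386413574219
rim scene 0.054 [0.5328 0.017 ] [0.0421 0.061 ] 85.35203552246094
foot 0.008 [0.5387 0.0244] [0.0729 0.1031] 85.37771606445312
---
cover 0.036 [0.4733 0.2248] [0.0778 0.0573] 4.2
cover 0.04 [0.4722 0.2233] [0.0769 0.0567] 4.2
cover 0.045 [0.4709 0.2214] [0.0758 0.0558] 4.2
cover 0.05 [0.4695 0.2195] [0.0746 0.055 ] 4.2
cover 0.055 [0.4682 0.2176] [0.0735 0.0542] 4.2
```

View pics/w1z.png

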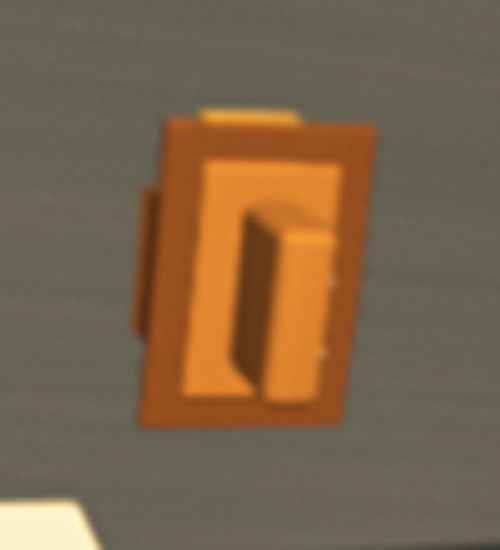

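Emit:
{"name": "drive_tool", "arguments": {
  "moves": [
    [0.83,-0.15,0.3,0,0,0],
    [0.83,-0.15,0.3,0,0,0],
    [0.83,-0.15,0.3,0,0,0],
    [0.83,-0.15,0.3,0,0,0]
  ]
}}

```text
clock: 2.3
tool_pos: [0.4266, 0.2213, 0.18]
orientation: [-179.8, -0.0, 95.1]
force: [0.1, -0.9, -0.4]
opening: 0.0439
```

```bash
python3 - <<'E'
from h import *
snap('wrist','w2')
plan([.474,.2245,.15],95.0)
i=cv2.imread('pics/w2.png');cv2.imwrite('pics/w2z.png',cv2.resize(i[130:290,210:370],None,fx=3.7,fy=3.7,interpolation=cv2.INTER_CUBIC))
E
```

```text
t 2.35 pos [0.427  0.2203 0.1807] rpy [-1.7987e+02 -1.0000e-02  9.5120e+01] F [-0.2 -0.9  0.1] open 0.044
units shift [3.000e-04 3.148e-01 2.042e-01] turn [-0.0021 -0.0001  0.002 ]
```

View pics/w2z.png

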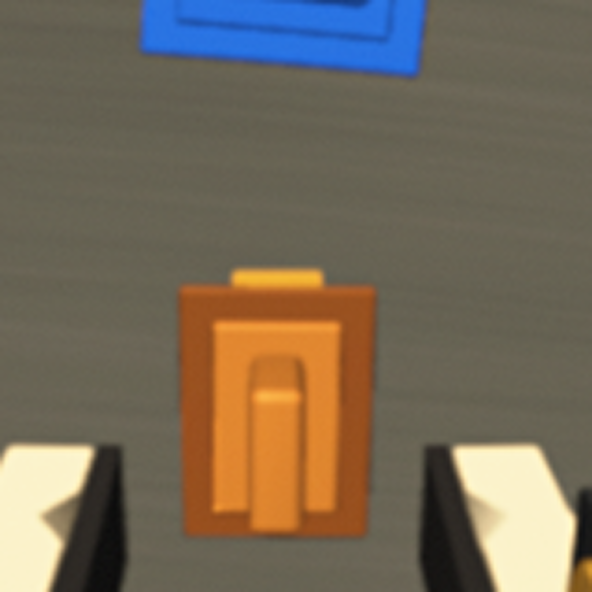

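Clear view: the cover sits centred between the fingers. In the zoom the plate corners are (180,287), (376,290), (367,537) and (185,535), and the ridge top is (253..300, 392..531).

```bash
python3 - <<'E'
from h import *
w=pickle.load(open('pics/w2.pkl','rb'))
def Z(p): return (p[0]/3.7+210-.36,p[1]/3.7+130-.36)
def show(P,z):
    X=np.array([atz(fray(w,*Z(p)),z)[:2] for p in P]); 
    c=X.mean(0); e=[np.linalg.norm(X[i]-X[(i+1)%4]) for i in range(4)]
    ax=(X[2]+X[3]-X[0]-X[1]); ay=(X[1]+X[2]-X[0]-X[3]); print(z,np.round(c,4),np.round(e,4),'ang x',np.degrees(np.arctan2(ax[1],ax[0])),'ang y',np.degrees(np.arctan2(ay[1],ay[0])))
for z in (.036,.04,.044,.05): show([(180,287),(376,290),(367,537),(185,535)],z)
for z in (.066,.07,.074): show([(253,394),(300,394),(298,531),(251,531)],z)
E
```

```text
0.036 [0.4753 0.2265] [0.0516 0.0741 0.052  0.0742] ang x 4.679522599761868 ang y 94.19542590142214
0.04 [0.4736 0.2264] [0.0509 0.0731 0.0514 0.0732] ang x 4.679522599761851 ang y 94.1954259014222
0.044 [0.4718 0.2262] [0.0503 0.0721 0.0507 0.0723] ang x 4.67952259976186 ang y 94.19542590142227
0.05 [0.4692 0.2259] [0.0492 0.0706 0.0496 0.0708] ang x 4.6795225997618815 ang y 94.19542590142213
0.066 [0.4749 0.226 ] [0.0115 0.0382 0.0121 0.0382] ang x 4.331288462306738 ang y 95.01765970619712
0.07 [0.473  0.2258] [0.0113 0.0376 0.0119 0.0376] ang x 4.331288462306762 ang y 95.01765970619674
0.074 [0.4711 0.2256] [0.0111 0.0371 0.0117 0.0371] ang x 4.331288462306731 ang y 95.01765970619702
```

```bash
python3 - <<'E'
from h import *
plan([.474,.2258,.100],94.7)
plan([.474,.2258,.043],94.7)
E
```

```text
t 2.35 pos [0.427  0.2203 0.1807] rpy [-1.7987e+02 -1.0000e-02  9.5120e+01] F [-0.2 -0.9  0.1] open 0.044
units shift [0.0088 0.3163 0.5375] turn [-0.0021 -0.0001  0.007 ]
t 2.35 pos [0.427  0.2203 0.1807] rpy [-1.7987e+02 -1.0000e-02  9.5120e+01] F [-0.2 -0.9  0.1] open 0.044
units shift [0.0088 0.3172 0.9175] turn [-0.0021 -0.0001  0.007 ]
```

Emit:
{"name": "drive_tool", "arguments": {
  "moves": [
    [0.009,0.316,0.27,-0.002,0,0.007],
    [0.009,0.316,0.53,-0.002,0,0.007],
    [0.009,0.316,0.6,-0.002,0,0.007],
    [0.009,0.316,0.6,-0.002,0,0.007],
    [0.009,0.316,0.6,-0.002,0,0.007]
  ],
  "fingers": 0.0
}}

```text
clock: 2.85
tool_pos: [0.4745, 0.2253, 0.0922]
orientation: [179.9, -0.0, 94.7]
force: [-0.4, -0.2, 0.3]
opening: 0.0438
```

```bash
python3 - <<'E'
from h import *
snap('wrist','w3')
plan([.474,.2258,.043],94.7)
i=cv2.imread('pics/w3.png');cv2.imwrite('pics/w3z.png',cv2.resize(i[160:360,180:380],None,fx=3,fy=3,interpolation=cv2.INTER_CUBIC))
E
```

```text
t 2.9 pos [0.4747 0.2258 0.0927] rpy [ 1.7987e+02 -9.0000e-02  9.4690e+01] F [-0.7  0.8  0.4] open 0.0437
units shift [-0.0004 -0.0055  0.3316] turn [ 0.0022 -0.0016 -0.0002]
```

View pics/w3z.png

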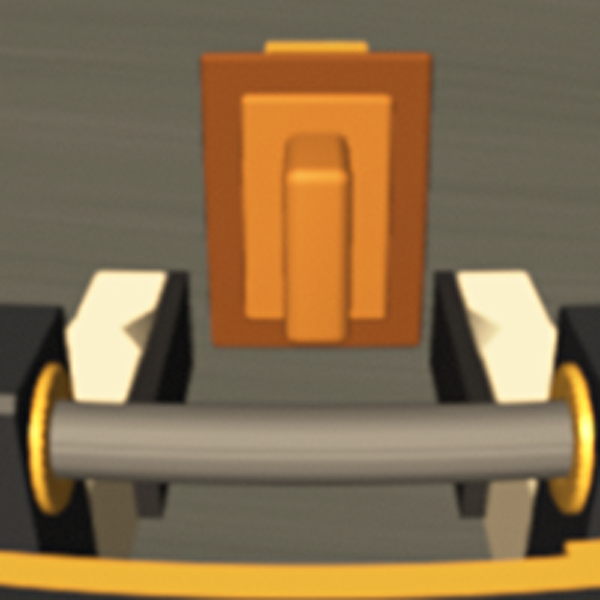

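The cover is centred between the jaws (zoomed ridge at x≈318, jaw middle ≈312), so I go down.

Emit:
{"name": "drive_tool", "arguments": {
  "moves": [
    [0,-0.005,0.12,0.002,0,0],
    [0,-0.005,0.22,0.002,0,0],
    [0,-0.005,0.29,0.002,0,0],
    [0,-0.005,0.32,0.002,0,0],
    [0,-0.005,0.32,0.002,0,0],
    [0,-0.005,0.32,0.002,0,0]
  ]
}}

```text
clock: 3.5
tool_pos: [0.4744, 0.2263, 0.0455]
orientation: [179.9, -0.1, 94.7]
force: [0.8, 0.4, 0.5]
opening: 0.0435
```

```bash
python3 - <<'E'
from h import *
plan([.474,.2258,.0445],94.7)
E
```

```text
t 3.5 pos [0.4744 0.2263 0.0455] rpy [ 1.7993e+02 -1.3000e-01  9.4710e+01] F [0.8 0.4 0.5] open 0.0435
units shift [-0.003  -0.0032  0.0069] turn [ 0.0011 -0.0021  0.0002]
```

Emit:
{"name": "drive_tool", "arguments": {
  "moves": [
    [0,0,0.01,0.001,-0.002,0],
    [0,0,0.01,0.001,-0.002,0],
    [0,0,0.01,0.001,-0.002,0],
    [0,0,0.01,0.001,-0.002,0],
    [0,0,0.01,0.001,-0.002,0],
    [0,0,0.01,0.001,-0.002,0]
  ],
  "fingers": -1
}}

```text
clock: 4.1
tool_pos: [0.4745, 0.2263, 0.0441]
orientation: [180.0, -0.0, 94.7]
force: [-1.0, 0.2, 1.9]
opening: 0.0137
```

```bash
python3 - <<'E'
from h import *
plan([.474,.2258,.0445],94.7)
E
```

```text
t 4.1 pos [0.4745 0.2263 0.0441] rpy [ 1.7999e+02 -1.0000e-02  9.4710e+01] F [-1.   0.2  1.9] open 0.0137
units shift [-0.0032 -0.0034 -0.0027] turn [ 0.0001 -0.0002  0.0002]
```

Gripped, with the opening at 13.7 mm. I lift straight up.

Emit:
{"name": "drive_tool", "arguments": {
  "moves": [
    [0,0,-0.15,0,0,0],
    [0,0,-0.4,0,0,0],
    [0,0,-0.7,0,0,0],
    [0,0,-0.85,0,0,0],
    [0,0,-0.85,0,0,0]
  ]
}}

```text
clock: 4.6
tool_pos: [0.476, 0.2276, 0.1753]
orientation: [179.7, -0.2, 94.7]
force: [0.5, -0.1, -1.5]
opening: 0.0137
```

```bash
python3 - <<'E'
from h import *
plan([.445,.0245,.18],85.4)
E
```

```text
t 4.6 pos [0.476  0.2276 0.1753] rpy [179.69  -0.23  94.73] F [ 0.5 -0.1 -1.5] open 0.0137
units shift [-1.3319 -0.3174 -0.0387] turn [ 0.0048 -0.0042  0.1555]
```

Emit:
{"name": "drive_tool", "arguments": {
  "moves": [
    [-0.25,-0.1,-0.03,0,0,0.1],
    [-0.5,-0.2,-0.04,0.005,-0.004,0.155],
    [-0.75,-0.25,-0.04,0.005,-0.004,0.155],
    [-1,-0.3,-0.04,0.005,-0.004,0.155],
    [-1,-0.3,-0.04,0.005,-0.004,0.155],
    [-1,-0.3,-0.04,0.005,-0.004,0.155]
  ]
}}

```text
clock: 5.2
tool_pos: [0.4429, 0.0734, 0.1796]
orientation: [-179.9, 0.0, 85.3]
force: [0.6, 0.1, -1.9]
opening: 0.0137
```

```bash
python3 - <<'E'
from h import *
plan([.445,.0245,.18],85.4)
E
```

```text
t 5.2 pos [0.4429 0.0734 0.1796] rpy [-1.7993e+02  1.0000e-02  8.5320e+01] F [ 0.6  0.1 -1.9] open 0.0137
units shift [-0.3235  0.0406 -0.0027] turn [-0.0012  0.0002 -0.0013]
```

Emit:
{"name": "drive_tool", "arguments": {
  "moves": [
    [-0.2,0.02,0,0,0,0],
    [-0.32,0.04,0,0,0,0],
    [-0.32,0.04,0,0,0,0],
    [-0.32,0.04,0,0,0,0]
  ]
}}

```text
clock: 5.6
tool_pos: [0.445, 0.0254, 0.179]
orientation: [-179.9, 0.0, 85.3]
force: [0.3, 0.0, -1.4]
opening: 0.0137
```

```bash
python3 - <<'E'
from h import *
snap('wrist','w4')
plan([.445,.0245,.18],85.4)
E
```

```text
t 5.65 pos [0.445  0.0256 0.1791] rpy [-1.7989e+02  3.0000e-02  8.5330e+01] F [-0.1 -0.9 -1. ] open 0.0143
units shift [-0.0077  0.0005 -0.0057] turn [-0.0018  0.0004 -0.0012]
```

View pics/w4.png

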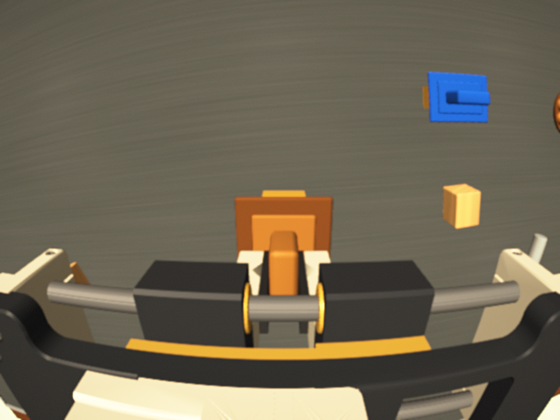

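The held cover hides the base in this view, so I'll look from the side and higher.

Emit:
{"name": "drive_tool", "arguments": {
  "moves": [
    [0.25,-0.05,-0.2,0,0,0],
    [0.5,-0.1,-0.35,0,0,0],
    [0.62,-0.15,-0.35,0,0,0],
    [0.62,-0.15,-0.35,0,0,0],
    [0.62,-0.15,-0.35,0,0,0]
  ]
}}

```text
clock: 6.15
tool_pos: [0.4299, 0.1213, 0.2314]
orientation: [-179.9, 0.0, 85.5]
force: [0.3, -0.1, -2.5]
opening: 0.0135
```

```bash
python3 - <<'E'
from h import *
snap('wrist','w5'); snap('top','top5'); snap('scene','scene5')
plan([.445,.0245,.18],85.4)
i=cv2.imread('pics/w5.png');cv2.imwrite('pics/w5z.png',cv2.resize(i[130:300,120:340],None,fx=3.5,fy=3.5,interpolation=cv2.INTER_CUBIC))
E
```

```text
t 6.3 pos [0.4301 0.1199 0.2313] rpy [-1.7986e+02  6.0000e-02  8.5330e+01] F [-0.2  0.  -1.6] open 0.0138
units shift [-0.6257  0.1515  0.342 ] turn [-0.0024  0.001  -0.0012]
```

View pics/w5z.png

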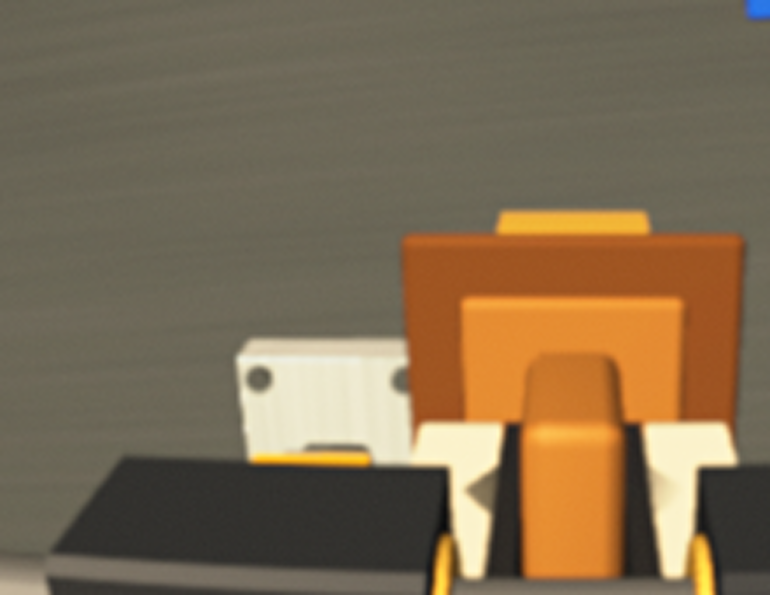

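View pics/top5.png

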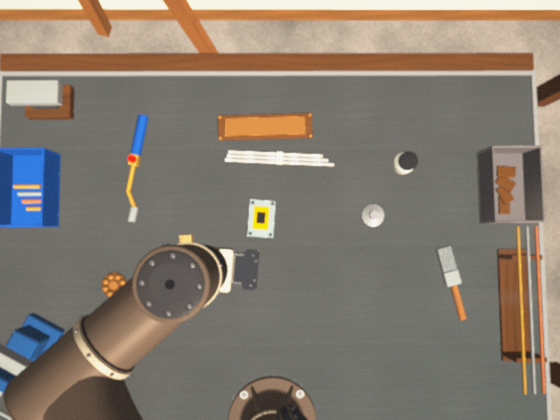

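View pics/scene5.png

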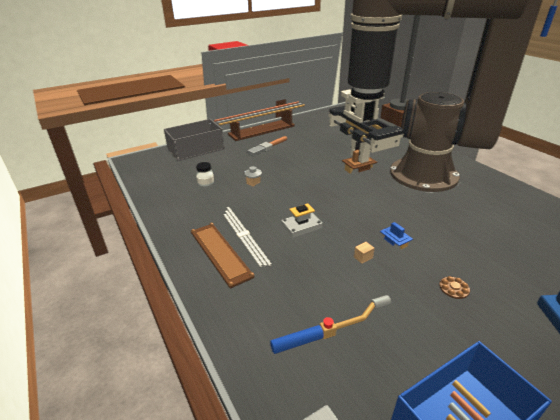

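The top and scene views show the cover held and everything else untouched. The camera sees best on the robot's side of the tool, so I move the TCP beyond the base to put the rim right under the camera.

```bash
python3 - <<'E'
from h import *
plan([.622,.026,.19],85.4)
E
```

```text
t 6.3 pos [0.4301 0.1199 0.2313] rpy [-1.7986e+02  6.0000e-02  8.5330e+01] F [-0.2  0.  -1.6] open 0.0138
units shift [-0.5196  1.3266  0.2723] turn [-0.0024  0.001  -0.0012]
```

Emit:
{"name": "drive_tool", "arguments": {
  "moves": [
    [-0.1,0.25,0.1,0,0,0],
    [-0.25,0.5,0.15,0,0,0],
    [-0.38,0.75,0.2,0,0,0],
    [-0.52,1,0.27,-0.002,0.001,0],
    [-0.52,1,0.27,-0.002,0.001,0],
    [-0.52,1,0.27,-0.002,0.001,0]
  ]
}}

```text
clock: 6.9
tool_pos: [0.5731, 0.0283, 0.1889]
orientation: [-179.8, 0.1, 85.1]
force: [-0.9, -0.3, -1.0]
opening: 0.0133
```

Emit:
{"name": "drive_tool", "arguments": {
  "moves": [
    [0,0.2,0,0,0,0],
    [0,0.33,0,0,0,0],
    [0,0.33,0,0,0,0],
    [0,0.33,0,0,0,0],
    [0,0.33,0,0,0,0]
  ]
}}

```text
clock: 7.4
tool_pos: [0.6215, 0.0244, 0.1891]
orientation: [-179.8, 0.1, 85.2]
force: [0.7, 0.1, -1.2]
opening: 0.014
```

```bash
python3 - <<'E'
from h import *
snap('wrist','w6')
plan([.622,.026,.19],85.4)
i=cv2.imread('pics/w6.png');cv2.imwrite('pics/w6z.png',cv2.resize(i[60:230,180:400],None,fx=3.5,fy=3.5,interpolation=cv2.INTER_CUBIC))
E
```

```text
t 7.45 pos [0.6216 0.0244 0.1892] rpy [-1.7984e+02  6.0000e-02  8.5170e+01] F [-0.5 -0.9 -2.1] open 0.0141
units shift [ 0.011   0.0015 -0.0053] turn [-0.0027  0.001  -0.0038]
```

View pics/w6.png

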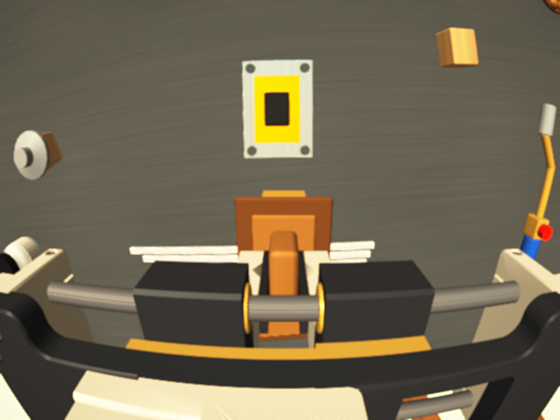

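View pics/w6z.png

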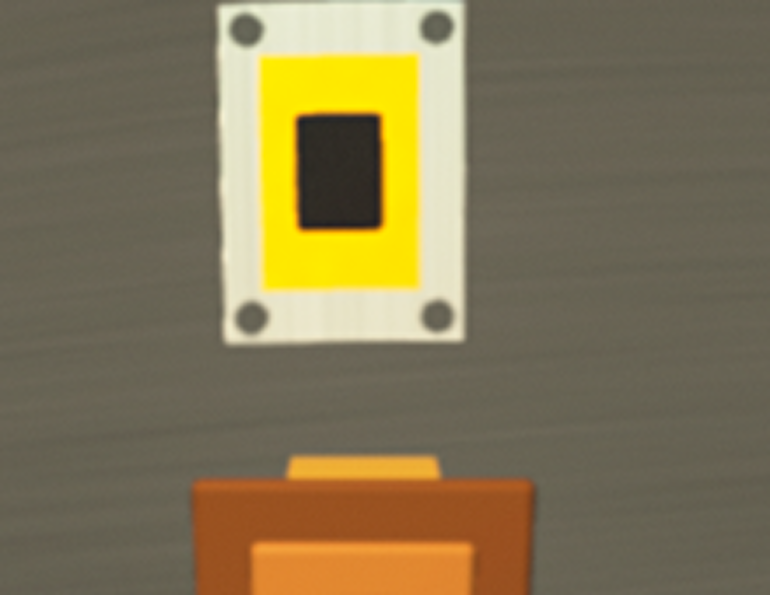

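The view is clear. In the full image the rim spans x 254..300 and y 75..143; the held cover's near edge is at row 198, columns 235..332.

```bash
cat > n.py <<'E'
from m import *
E
python3 - <<'E' | sed -n '/---/,$p'
from m import *
from scipy.optimize import least_squares
w=pickle.load(open('pics/w6.pkl','rb'))
frep('rim',w,'yellow',(240,65,315,155),(.046,.05,.054,.06))
frep('foot',w,'white',(235,55,320,162),(.0,.004,.008,.014,.018))
m=lambda p:(p[0]/3.5+180-.36,p[1]/3.5+60-.36)
R=[atz(fray(w,*m(p)),.050) for p in [(261,56),(419,54),(420,289),(264,290)]]
print('rim corners',np.round(R,4), np.mean(R,0))
o=sensors.get_obs();tp=np.array(o['tool_pos']);Rt=Ro.from_euler('xyz',o['orientation'],degrees=True)
E=np.array([atz(fray(w,*m(p)),tp[2]-.0041) for p in [(192,482),(533,482)]])
print('front edge tool', np.round(Rt.inv().apply(E-tp),4))
w2=pickle.load(open('pics/w2.pkl','rb'))
E
```

```text
---
rim 0.046 [0.5386 0.0249] [0.041  0.0617] 85.36
rim 0.05 [0.5386 0.025 ] [0.0405 0.0609] 85.36
rim 0.054 [0.5386 0.0251] [0.0399 0.0601] 85.36
rim 0.06 [0.5386 0.0252] [0.0391 0.0588] 85.36
foot 0.0 [0.5382 0.0244] [0.0742 0.1057] 85.59
foot 0.004 [0.5382 0.0245] [0.0733 0.1045] 85.59
foot 0.008 [0.5382 0.0245] [0.0725 0.1033] 85.59
foot 0.014 [0.5383 0.0247] [0.0712 0.1015] 85.59
foot 0.018 [0.5383 0.0247] [0.0704 0.1002] 85.59
rim corners [[0.5063 0.0078 0.05  ]
 [0.5095 0.048  0.05  ]
 [0.5708 0.0433 0.05  ]
 [0.5675 0.0028 0.05  ]] [0.53851171 0.02545947 0.05      ]
front edge tool [[-0.0255 -0.0378  0.0042]
 [ 0.0251 -0.0377  0.0042]]
```

```bash
python3 - <<'E'
from h import *
plan([.5393,.0252,.19],85.4)
plan([.5393,.0252,.110],85.4)
E
```

```text
t 7.45 pos [0.6216 0.0244 0.1892] rpy [-1.7984e+02  6.0000e-02  8.5170e+01] F [-0.5 -0.9 -2.1] open 0.0141
units shift [-0.0407 -0.5474 -0.0036] turn [-0.0027  0.001  -0.0038]
t 7.45 pos [0.6216 0.0244 0.1892] rpy [-1.7984e+02  6.0000e-02  8.5170e+01] F [-0.5 -0.9 -2.1] open 0.0141
units shift [-0.0401 -0.5458  0.5297] turn [-0.0027  0.001  -0.0038]
```

Emit:
{"name": "drive_tool", "arguments": {
  "moves": [
    [-0.02,-0.25,0,0,0,0],
    [-0.04,-0.546,0.1,-0.003,0.001,-0.004],
    [-0.04,-0.546,0.3,-0.003,0.001,-0.004],
    [-0.04,-0.546,0.48,-0.003,0.001,-0.004],
    [-0.04,-0.546,0.53,-0.003,0.001,-0.004],
    [-0.04,-0.546,0.53,-0.003,0.001,-0.004],
    [-0.04,-0.546,0.53,-0.003,0.001,-0.004]
  ]
}}

```text
clock: 8.15
tool_pos: [0.5401, 0.0255, 0.1111]
orientation: [179.9, -0.0, 85.4]
force: [0.3, 0.6, -1.2]
opening: 0.0135
```

```bash
python3 - <<'E'
from h import *
s=snap('scene','s7')
plan([.5393,.0252,.09],85.4)
i=cv2.imread('pics/s7.png');cv2.imwrite('pics/s7z.png',cv2.resize(i[130:245,230:380],None,fx=5,fy=5,interpolation=cv2.INTER_CUBIC))
E
```

```text
t 8.2 pos [0.5403 0.0255 0.1113] rpy [ 1.7988e+02 -4.0000e-02  8.5430e+01] F [-0.1 -0.6 -1.1] open 0.0134
units shift [-0.0028 -0.0067  0.1418] turn [ 0.002  -0.0006  0.0005]
```

View pics/s7z.png

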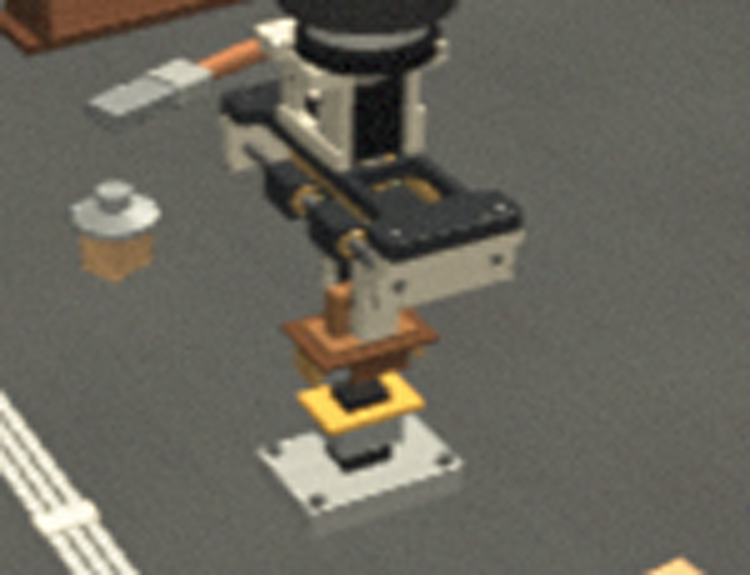

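The cover hangs above the rim and is aligned with it (zoomed: plate middle u≈360, rim middle u≈361). I go down and watch the force.

Emit:
{"name": "drive_tool", "arguments": {
  "moves": [
    [-0.003,-0.007,0.08,0.002,0,0],
    [-0.003,-0.007,0.14,0.002,0,0],
    [-0.003,-0.007,0.16,0.002,0,0],
    [-0.003,-0.007,0.17,0.002,0,0],
    [-0.003,-0.007,0.17,0.002,0,0]
  ]
}}

```text
clock: 8.7
tool_pos: [0.5392, 0.0251, 0.0855]
orientation: [-180.0, -0.0, 85.4]
force: [0.7, -1.2, -0.7]
opening: 0.0138
```

```bash
python3 - <<'E'
from h import *
s=snap('scene','s8')
plan([.5393,.0252,.08],85.4)
i=cv2.imread('pics/s8.png');cv2.imwrite('pics/s8z.png',cv2.resize(i[170:245,260:350],None,fx=7,fy=7,interpolation=cv2.INTER_CUBIC))
E
```

```text
t 8.75 pos [0.5394 0.0251 0.0857] rpy [-1.800e+02 -2.000e-02  8.543e+01] F [-0.8 -0.4 -1.3] open 0.0137
units shift [ 0.0004 -0.0004  0.0383] turn [-0.0001 -0.0004  0.0005]
```

View pics/s8z.png

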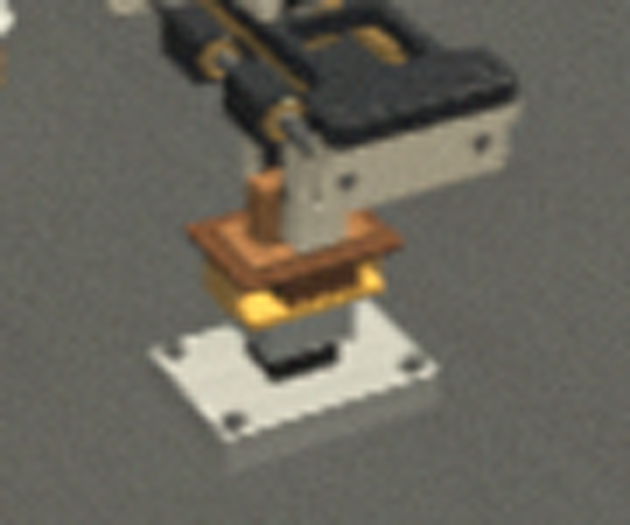

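No contact yet. I go down in small steps.

Emit:
{"name": "drive_tool", "arguments": {
  "moves": [
    [0,0,0.01,0,0,0],
    [0,0,0.02,0,0,0],
    [0,0,0.03,0,0,0],
    [0,0,0.03,0,0,0]
  ]
}}

```text
clock: 9.15
tool_pos: [0.5391, 0.0251, 0.0811]
orientation: [-180.0, -0.0, 85.4]
force: [-1.2, -0.5, -0.7]
opening: 0.0139
```

Emit:
{"name": "drive_tool", "arguments": {
  "moves": [
    [0,0,0.01,0,0,0],
    [0,0,0.02,0,0,0],
    [0,0,0.02,0,0,0]
  ]
}}

```text
clock: 9.45
tool_pos: [0.5394, 0.0252, 0.0782]
orientation: [180.0, -0.0, 85.4]
force: [0.2, -0.7, 0.8]
opening: 0.0135
```

Emit:
{"name": "drive_tool", "arguments": {
  "moves": [
    [0,0,0.01,0,0,0],
    [0,0,0.02,0,0,0],
    [0,0,0.02,0,0,0]
  ]
}}

```text
clock: 9.75
tool_pos: [0.5396, 0.0252, 0.0752]
orientation: [180.0, -0.0, 85.4]
force: [-0.2, 0.6, 2.9]
opening: 0.0133
```

Emit:
{"name": "drive_tool", "arguments": {
  "moves": [
    [0,0,0.01,0,0,0],
    [0,0,0.01,0,0,0]
  ]
}}

```text
clock: 9.95
tool_pos: [0.5397, 0.0253, 0.0736]
orientation: [180.0, -0.0, 85.4]
force: [1.0, -0.3, 0.8]
opening: 0.0135
```

Emit:
{"name": "drive_tool", "arguments": {
  "moves": [
    [0,0,0.01,0,0,0],
    [0,0,0.01,0,0,0]
  ]
}}

```text
clock: 10.15
tool_pos: [0.5397, 0.0252, 0.072]
orientation: [180.0, -0.0, 85.4]
force: [-0.4, 0.1, 3.2]
opening: 0.0137
```

Emit:
{"name": "drive_tool", "arguments": {
  "moves": [
    [0,0,0.01,0,0,0],
    [0,0,0.01,0,0,0]
  ]
}}

```text
clock: 10.35
tool_pos: [0.5397, 0.0253, 0.0705]
orientation: [180.0, -0.0, 85.5]
force: [-1.4, 0.4, 6.0]
opening: 0.0141
```

Emit:
{"name": "drive_tool", "arguments": {
  "moves": [
    [0,0,0.01,0,0,0],
    [0,0,0.01,0,0,0]
  ]
}}

```text
clock: 10.55
tool_pos: [0.5398, 0.0253, 0.0693]
orientation: [180.0, -0.0, 85.5]
force: [-2.6, 0.5, 7.9]
opening: 0.0139
```

```bash
python3 - <<'E'
from h import *
s=snap('scene','s9')
plan([.5393,.0252,.065],85.4)
i=cv2.imread('pics/s9.png');cv2.imwrite('pics/s9z.png',cv2.resize(i[170:245,260:350],None,fx=7,fy=7,interpolation=cv2.INTER_CUBIC))
E
```

```text
t 10.6 pos [0.5398 0.0253 0.0694] rpy [ 1.7996e+02 -3.0000e-02  8.5460e+01] F [-2.2  0.9  7.2] open 0.0137
units shift [-0.0007 -0.0032  0.029 ] turn [ 0.0007 -0.0004  0.0011]
```

View pics/s9z.png

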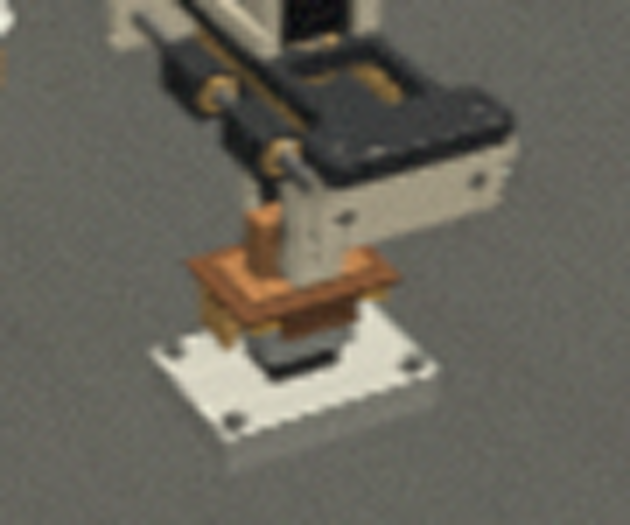

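The cover straddles the rim and the skirts are around it. There is a small side force of -2 N in x, so I shift 0.6 mm toward -x and keep pressing.

Emit:
{"name": "drive_tool", "arguments": {
  "moves": [
    [0,-0.005,0.007,0,0,0],
    [0,-0.005,0.007,0,0,0]
  ]
}}

```text
clock: 10.8
tool_pos: [0.5397, 0.0253, 0.069]
orientation: [179.9, -0.0, 85.5]
force: [0.0, -1.8, 8.1]
opening: 0.014
```

Emit:
{"name": "drive_tool", "arguments": {
  "moves": [
    [0,0,0.007,0,0,0],
    [0,0,0.007,0,0,0]
  ]
}}

```text
clock: 11.0
tool_pos: [0.5398, 0.0253, 0.0684]
orientation: [179.9, -0.0, 85.5]
force: [-2.0, 0.0, 8.9]
opening: 0.0137
```

Emit:
{"name": "drive_tool", "arguments": {
  "moves": [
    [0,0,0.007,0,0,0],
    [0,0,0.007,0,0,0]
  ]
}}

```text
clock: 11.2
tool_pos: [0.5398, 0.0253, 0.0679]
orientation: [179.8, -0.0, 85.5]
force: [-3.3, 0.3, 10.3]
opening: 0.0138
```

Emit:
{"name": "drive_tool", "arguments": {
  "moves": [
    [0,-0.01,0.01,0.002,0,0],
    [0,-0.01,0.01,0.002,0,0]
  ]
}}

```text
clock: 11.4
tool_pos: [0.5397, 0.0254, 0.0675]
orientation: [179.8, -0.0, 85.6]
force: [0.3, -1.1, 10.3]
opening: 0.0137
```

Emit:
{"name": "drive_tool", "arguments": {
  "moves": [
    [0,-0.006,0.01,0.002,0,0],
    [0,-0.006,0.01,0.002,0,0]
  ]
}}

```text
clock: 11.6
tool_pos: [0.5397, 0.0253, 0.0671]
orientation: [179.8, -0.0, 85.6]
force: [-0.9, -1.1, 10.7]
opening: 0.0139
```

Emit:
{"name": "drive_tool", "arguments": {
  "moves": [
    [0,-0.008,0.014,0.004,0,0],
    [0,-0.008,0.014,0.004,0,0]
  ]
}}

```text
clock: 11.8
tool_pos: [0.5397, 0.0254, 0.0661]
orientation: [179.9, -0.0, 85.6]
force: [-0.7, -1.7, 10.2]
opening: 0.0139
```

Emit:
{"name": "drive_tool", "arguments": {
  "moves": [
    [0,-0.008,0.014,0.004,0,0],
    [0,-0.008,0.014,0.004,0,0]
  ]
}}

```text
clock: 12.0
tool_pos: [0.5397, 0.0254, 0.0652]
orientation: [-180.0, -0.0, 85.7]
force: [-1.2, -1.2, 12.0]
opening: 0.0136
```

```bash
python3 - <<'E'
from h import *
s=snap('scene','s10')
plan([.5393,.0252,.065],85.4)
i=cv2.imread('pics/s10.png');cv2.imwrite('pics/s10z.png',cv2.resize(i[190:235,275:335],None,fx=12,fy=12,interpolation=cv2.INTER_CUBIC))
E
```

```text
t 12.05 pos [0.5397 0.0253 0.0653] rpy [-1.7996e+02 -4.0000e-02  8.5660e+01] F [-0.9 -1.5 11.6] open 0.0138
units shift [-0.0012 -0.0029  0.0019] turn [-0.0007 -0.0007  0.0044]
```

View pics/s10z.png

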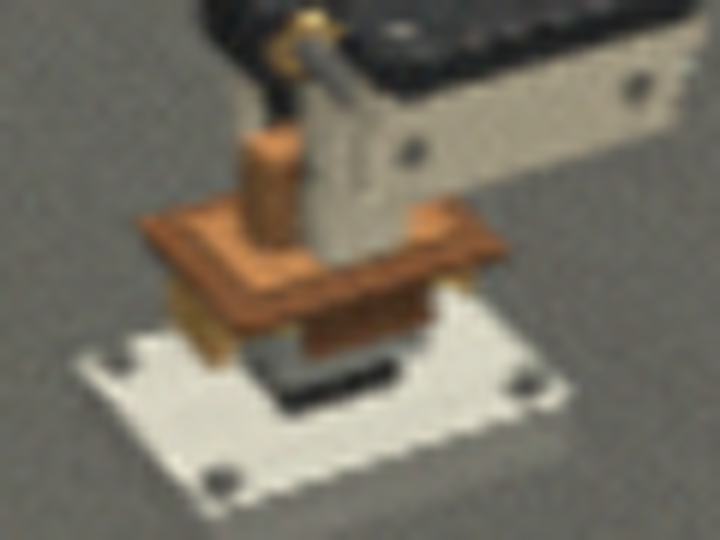

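Emit:
{"name": "drive_tool", "arguments": {
  "moves": [
    [-0.003,-0.004,0.014,0,0,0],
    [-0.003,-0.004,0.014,0,0,0]
  ]
}}

```text
clock: 12.25
tool_pos: [0.5398, 0.0253, 0.0642]
orientation: [180.0, -0.1, 85.7]
force: [-3.4, 2.7, 13.4]
opening: 0.014
```

Emit:
{"name": "drive_tool", "arguments": {
  "moves": [
    [-0.003,-0.004,0.014,0,0,0],
    [-0.003,-0.004,0.014,0,0,0]
  ]
}}

```text
clock: 12.45
tool_pos: [0.5398, 0.0253, 0.0634]
orientation: [179.9, -0.1, 85.7]
force: [-4.0, 2.8, 14.9]
opening: 0.0137
```

Emit:
{"name": "drive_tool", "arguments": {
  "moves": [
    [0.002,-0.008,0.014,0.002,0,-0.003],
    [0.002,-0.008,0.014,0.002,0,-0.003]
  ]
}}

```text
clock: 12.65
tool_pos: [0.5398, 0.0254, 0.063]
orientation: [179.8, -0.1, 86.0]
force: [-1.8, -3.3, 17.5]
opening: 0.0142
```

```bash
python3 - <<'E'
from h import *
s=snap('scene','s11')
plan([.5393,.0252,.065],85.4);print(sensors.get_obs()['moment'])
i=cv2.imread('pics/s11.png');cv2.imwrite('pics/s11z.png',cv2.resize(i[190:235,275:335],None,fx=12,fy=12,interpolation=cv2.INTER_CUBIC))
E
```

```text
t 12.7 pos [0.5398 0.0254 0.0631] rpy [ 1.7984e+02 -1.0000e-01  8.5950e+01] F [-2.4 -2.5 17.3] open 0.0138
units shift [-0.0016 -0.0029 -0.0129] turn [ 0.0027 -0.0017  0.0091]
[-0.96386393  1.0484809  -0.07464178]
```

View pics/s11z.png

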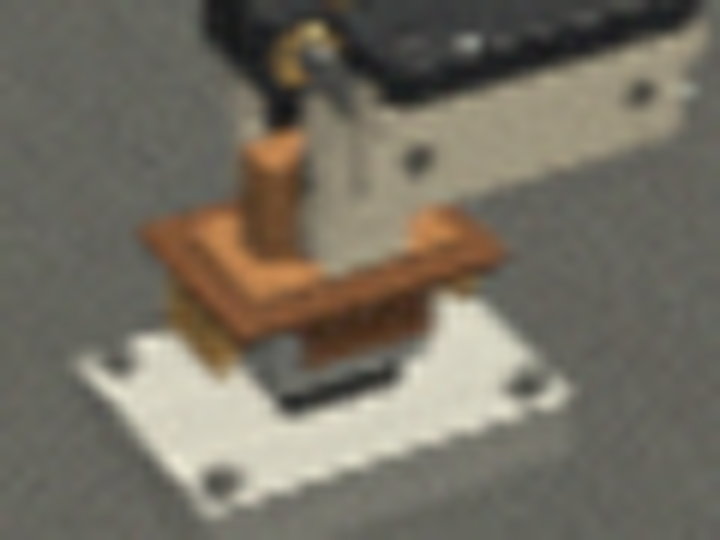

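Emit:
{"name": "drive_tool", "arguments": {
  "moves": [
    [0,-0.003,0.012,0.003,-0.002,0.012],
    [0,-0.003,0.012,0.003,-0.002,0.012]
  ]
}}

```text
clock: 12.9
tool_pos: [0.5399, 0.0254, 0.0628]
orientation: [179.9, 0.0, 85.3]
force: [-5.0, -0.6, 18.6]
opening: 0.0138
```

About 20 N net, and the contact is now stiff, so the cover is probably flat on the rim. I ease off to see whether it stays down.

Emit:
{"name": "drive_tool", "arguments": {
  "moves": [
    [0,-0.01,-0.01,0,0,0],
    [0,-0.01,-0.01,0,0,0]
  ]
}}

```text
clock: 13.1
tool_pos: [0.5397, 0.0254, 0.066]
orientation: [179.8, 0.0, 85.3]
force: [-0.5, -2.8, 10.8]
opening: 0.0138
```

Emit:
{"name": "drive_tool", "arguments": {
  "moves": [
    [0,0,-0.01,0,0,0],
    [0,0,-0.01,0,0,0]
  ]
}}

```text
clock: 13.3
tool_pos: [0.5398, 0.0254, 0.068]
orientation: [179.7, 0.0, 85.3]
force: [-0.5, 0.2, 4.6]
opening: 0.0136
```

Emit:
{"name": "drive_tool", "arguments": {
  "moves": [
    [0,0,-0.01,0,0,0],
    [0,0,-0.01,0,0,0]
  ]
}}

```text
clock: 13.5
tool_pos: [0.5398, 0.0254, 0.0695]
orientation: [179.7, 0.0, 85.3]
force: [0.3, -0.5, 0.1]
opening: 0.0138
```

Emit:
{"name": "drive_tool", "arguments": {
  "moves": [
    [0,0,-0.006,0.003,0,0],
    [0,0,-0.006,0.003,0,0]
  ]
}}

```text
clock: 13.7
tool_pos: [0.5397, 0.0253, 0.07]
orientation: [180.0, 0.0, 85.3]
force: [2.0, -0.4, -2.3]
opening: 0.0138
```

```bash
python3 - <<'E'
from h import *
s=snap('scene','s12')
plan([.5393,.0252,.065],85.4)
i=cv2.imread('pics/s12.png');cv2.imwrite('pics/s12z.png',cv2.resize(i[190:235,275:335],None,fx=12,fy=12,interpolation=cv2.INTER_CUBIC))
E
```

```text
t 13.75 pos [0.5397 0.0254 0.07  ] rpy [1.7994e+02 1.0000e-02 8.5300e+01] F [ 2.4 -0.3 -3.1] open 0.0136
units shift [-0.0013 -0.0029  0.0334] turn [ 0.001   0.0002 -0.0016]
```

View pics/s12z.png

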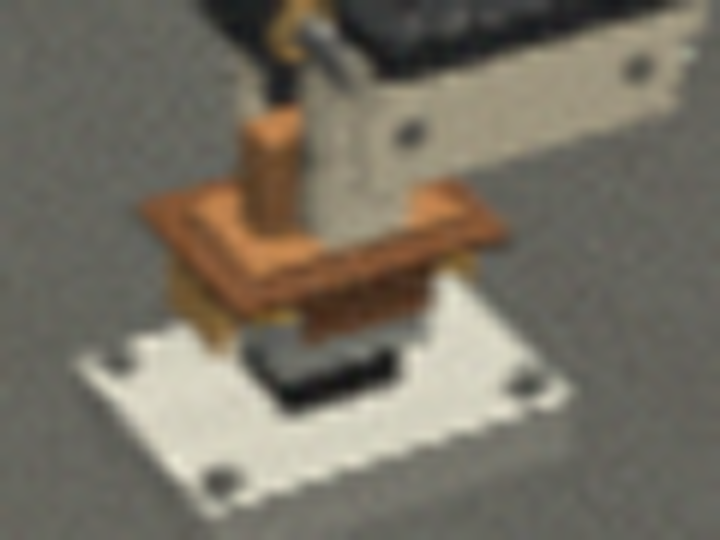

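It pulls back (-3 N where it pushed up before), so the cover is held. I'll relax to neutral and let go.

Emit:
{"name": "drive_tool", "arguments": {
  "moves": [
    [0,-0.003,0.003,0,0,0],
    [0,-0.003,0.003,0,0,0]
  ]
}}

```text
clock: 13.95
tool_pos: [0.5397, 0.0254, 0.0696]
orientation: [179.9, 0.0, 85.3]
force: [3.4, -2.0, -0.2]
opening: 0.014
```

Emit:
{"name": "drive_tool", "arguments": {
  "moves": [
    [0,0,0,0,0,0],
    [0,0,0,0,0,0],
    [0,0,0,0,0,0],
    [0,0,0,0,0,0]
  ],
  "fingers": -0.2
}}

```text
clock: 14.35
tool_pos: [0.5395, 0.0254, 0.0696]
orientation: [179.9, 0.0, 85.3]
force: [-0.6, 0.4, 0.2]
opening: 0.0342
```

Emit:
{"name": "drive_tool", "arguments": {
  "moves": [
    [0,0,-0.1,0,0,0],
    [0,0,-0.3,0,0,0],
    [0,0,-0.6,0,0,0],
    [0,0,-0.9,0,0,0],
    [0,0,-0.9,0,0,0]
  ]
}}

```text
clock: 14.85
tool_pos: [0.5426, 0.0261, 0.2113]
orientation: [179.3, -0.2, 85.4]
force: [0.2, 0.2, -0.6]
opening: 0.035
```

Emit:
{"name": "drive_tool", "arguments": {
  "moves": [
    [0,0.3,0,0,0,0],
    [0,0.55,0,0,0,0],
    [0,0.55,0,0,0,0],
    [0,0.55,0,0,0,0]
  ]
}}

```text
clock: 15.25
tool_pos: [0.6248, 0.0193, 0.2111]
orientation: [179.5, -0.1, 85.3]
force: [1.0, 0.8, 0.2]
opening: 0.0349
```

```bash
python3 - <<'E'
from h import *
snap('scene','s13');snap('wrist','w13')
plan([.5393,.0252,.065],85.4)
i=cv2.imread('pics/s13.png');j=cv2.imread('pics/w13.png')
a=cv2.resize(i[190:235,275:335],(720,540),interpolation=cv2.INTER_CUBIC)
cv2.imwrite('pics/s13z.png',a)
E
```

```text
t 15.35 pos [0.624  0.0194 0.2119] rpy [ 1.794e+02 -1.600e-01  8.536e+01] F [-0.6  0.   0. ] open 0.0349
units shift [-0.0096 -0.5765  0.9735] turn [ 0.01   -0.0027 -0.0007]
```

View pics/s13z.png

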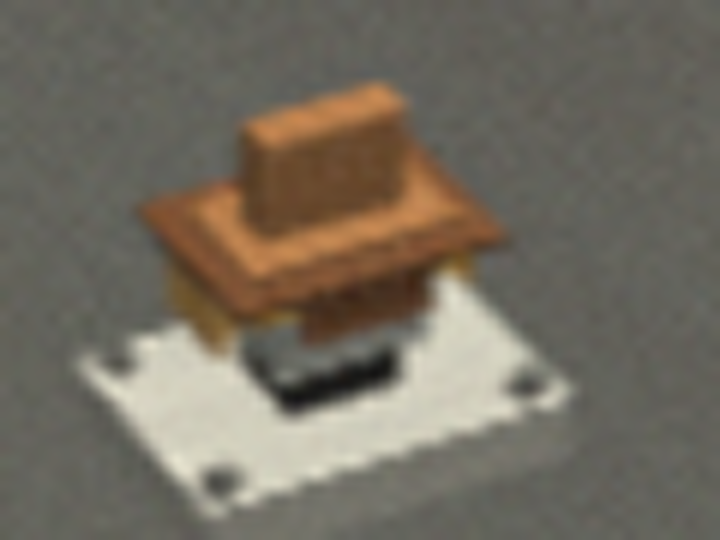

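View pics/w13.png

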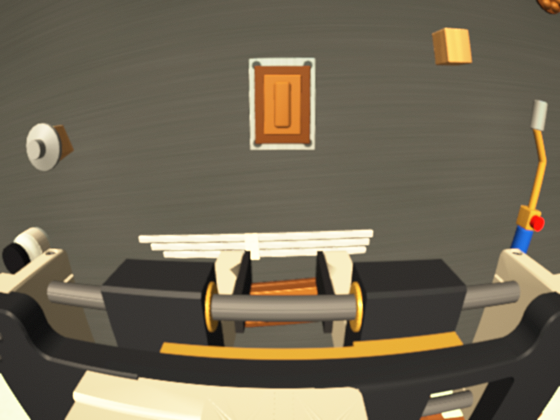

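The cover stays down after release and looks level. I check the tilt by fitting its pose to the plate and ridge corners in the scene view.

```bash
python3 - <<'E'
from h import *
from scipy.optimize import least_squares
s=pickle.load(open('pics/s13.pkl','rb'));w=pickle.load(open('pics/w13.pkl','rb'))
q=lambda a,b:((a+.5)/12-.5+275,(b+.5)/12-.5+190)
# cover frame (underside middle): x ~ world x
P=[(.037,-.026,.004),(.037,.026,.004),(-.037,.026,.004),(.02,-.007,.034),(.02,.007,.034),(-.02,.007,.034),(-.02,-.007,.034)]
U=[q(140,206),q(247,308),q(508,234),q(243,125),q(267,145),q(408,98),q(384,84)]
P=np.array(P);U=np.array(U)
def res(v):
    X=Ro.from_euler('xyz',v[3:],degrees=True).apply(P)+v[:3]; c=X@s['R'].T+s['t']
    return (np.c_[c[:,0]/c[:,2]*s['fx']+s['cx'],c[:,1]/c[:,2]*s['fy']+s['cy']]-U).ravel()
r=least_squares(res,[.539,.025,.06,0,0,-4.6],x_scale=[.01,.01,.01,1,1,1]);print(np.round(r.x,4),np.round(r.fun,2))
C=np.linalg.inv(r.jac.T@r.jac)*.2**2;print('sd',np.round(np.sqrt(np.diag(C)),4))
E
```

```text
[ 5.2200e-01  5.0000e-04  4.2000e-02  2.5770e+00 -1.9036e+00 -2.8392e+00] [ 0.04  0.19 -0.13 -0.06 -0.01 -0.32 -0.23 -0.38  0.19  0.09  0.32  0.7
 -0.18 -0.22]
sd [0.0037 0.0053 0.0043 0.9326 0.7135 0.7709]
```

The fit is not conclusive (pitch -1.9° ± 0.7°), so I look at the cover from the side with the wrist camera.

Emit:
{"name": "drive_tool", "arguments": {
  "moves": [
    [0.3,0,0,0,0,0],
    [0.6,0,0.2,0,0,0],
    [0.9,0,0.5,0,0,0],
    [1,0,0.75,0.01,0,0],
    [1,0,0.8,0.01,0,0],
    [1,0,0.8,0.01,0,0],
    [1,0,0.8,0.01,0,0]
  ]
}}

```text
clock: 16.05
tool_pos: [0.6377, 0.1688, 0.0938]
orientation: [179.9, -0.2, 85.4]
force: [0.1, 0.4, -0.2]
opening: 0.0351
```

```bash
python3 - <<'E'
from h import *
snap('wrist','w14')
plan([.5393,.0252,.065],85.4)
i=cv2.imread('pics/w14.png');cv2.imwrite('pics/w14z.png',cv2.resize(i[20:200,0:200],None,fx=3.3,fy=3.3,interpolation=cv2.INTER_CUBIC))
E
```

```text
t 16.1 pos [0.6382 0.1688 0.0945] rpy [179.86  -0.22  85.36] F [0.2 0.4 1.5] open 0.0351
units shift [-1.008  -0.5805  0.1915] turn [ 0.0024 -0.0037 -0.0006]
```

View pics/w14z.png

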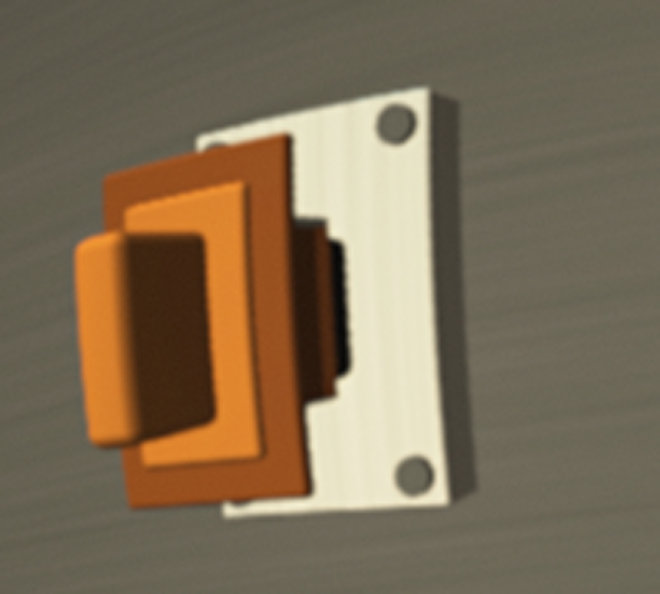

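```bash
python3 - <<'E'
from h import *
from scipy.optimize import least_squares
w=pickle.load(open('pics/w14.pkl','rb'))
q=lambda p:((p[0]+.5)/3.3-.5,(p[1]+.5)/3.3-.5+20)
def fit(P,U,v0,fix=None):
    P=np.array(P);U=np.array([q(u) for u in U])
    def res(v):
        c=(Ro.from_euler('xyz',v[3:],degrees=True).apply(P)+v[:3])@w['R'].T+w['t']
        n=np.hypot(c[:,0],c[:,1]);r=np.arctan2(n,c[:,2])*w['fx']/n
        return (np.c_[c[:,0]*r+w['cx'],c[:,1]*r+w['cy']]-U).ravel()
    r=least_squares(res,v0,x_scale=[.01,.01,.01,1,1,1]); sd=np.sqrt(np.diag(np.linalg.inv(r.jac.T@r.jac)))*.3
    print(np.round(r.x,4),'sd',np.round(sd,4),'max',abs(r.fun).max().round(2))
fit([(-.05,-.035,0),(-.05,.035,0),(.05,.035,0),(.05,-.035,0)],[(197,136),(429,89),(449,505),(224,517)],[.539,.025,.018,0,0,-4.6])
C=[(-.037,-.026,.004),(-.037,.026,.004),(.037,.026,.004),(.037,-.026,.004)];u=[(104,176),(291,134),(309,496),(131,508)]
fit(C,u,[.539,.025,.06,0,0,-4.6])
fit(C+[(-.02,.007,.034),(.02,.007,.034)],u+[(127,231),(139,441)],[.539,.025,.06,0,0,-4.6])
E
```

```text
[ 0.5382  0.0246  0.0154 -0.3177  0.2476 -4.651 ] sd [1.000e-04 4.000e-04 6.000e-04 4.250e-01 4.415e-01 2.098e-01] max 0.19
[ 0.539   0.0231  0.0565 -0.8709  0.174  -5.0716] sd [1.000e-04 4.000e-04 5.000e-04 4.385e-01 4.273e-01 2.442e-01] max 0.38
[ 0.5389  0.0227  0.056  -0.4788 -0.3267 -4.9137] sd [1.000e-04 4.000e-04 4.000e-04 2.766e-01 2.237e-01 1.767e-01] max 0.75
```

Level to within about half a degree and fully down. I hand in.

```bash
python3 - <<'E'
from h import *
print(sensors.get_obs()['clock'], ticket.close_job())
E
```

```text
the job is handed in; nothing more can be done
16.1 None
```

The bronze cover is on the fixing base. I pressed it down until the clips held, let it go, and handed in at 16.1 s.

- **Pressing:** The highest force reading was 18.6 N, about 20 N on the base once the cover's weight is added. There was no clear single snap. Side force reached about 5 N in x near the end, probably from a slight offset.
- **Holding test:** As I eased off, the force fell to zero and then to a 3 N pull at a height where the cover had pushed up 6–8 N before. That means the hooks hold it. After release it stayed down.
- **Level check:** In the wrist side view, a pose fit put the cover level to within about 0.5–0.9° and fully seated. A coarser fit from the scene camera gave about 2–2.6° of tilt and a position 15–25 mm off. I did not trust that one, because it works at about 3 mm per pixel.
- **Height disagreement:** The wrist fit put the underside about 1 mm below the rim's top, within camera error. Arm position at release suggested 1.5–2 mm above it, which matches a snapped cover.
- **Clips and other objects:** I did not see the two hooks directly. I judge both snapped from the holding force and the level check. I touched nothing else on the bench.

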